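# Refit the washed cover on the hallway bin

## Task

The cover of the grey bin has been left on the wooden slope to dry. Put it back on the bin: keep hold of it and set it down level so that both studs come up through its holes together and it lies flush on the rim, then let go and press its red button fully down and let it spring back. Either way round will do; leave the bottle, the tin, the clothes peg and the clear lid alone.

Things in the scene. Friction and masses are not known exactly. Their poses are not given: they have to be found in the camera images.
- cover: Light grey rigid bin cover, loose plate 150 (x) by 200 (y) by 8 mm, about 0.3 kg. Origin: centre of underside; z out of its upper face. Two 15 mm through holes at x 0, y +83 and -83 mm. Blue grip fin in the middle. Starts on the stand, tilted 0.6 rad from level, facing sideways, low edge on a lip: tilt the tool as much to take the fin squarely. Fits either way round.
- cover_grip (a point): Point in the cover's blue grip fin, on its centre line, 36 mm above the cover's underside. The fin is 16 mm thick along x, 64 mm long along y, 46 mm high (top 54 mm above the underside); pinch it across its thickness. Axes as the cover's.
- clip (a joint): Travel in m of the red spring button on the cover: 0 up, 0.006 fully down; about 5 N pushes it fully down and it springs back when let go.
- clip_top (a point): Centre of the top of the red button (24 mm in diameter, in a black housing 40 mm across), at y = +55 mm on the cover, 30 mm above its underside when up; it is pressed towards the cover's underside.
- bin: Fixed dark grey open bin, 150 mm (its x) by 200 mm (its y) by 150 mm high, origin at the centre of its underside, z up. On ledges level with the rim, at x = 0, y = +83 and -83 mm, stand two white upright studs, 12 mm in diameter and 20 mm tall, the upper 9 mm tapering to 4 mm.
- bin_seat (a point): Centre of the plane of the bin's rim, 150 mm above its underside; axes as those of the bin. The cover's origin comes here when it is fully home.
- stand: Fixed wooden drying stand, about 170 by 180 mm, origin at the centre of its underside; its sloping top rises along its own +x at 0.6 rad (34 degrees) and is 75 mm high above the origin, with a lip 7 mm high along the low edge. The low edge faces roughly the robot's right (-y), give or take 20 degrees.
- bottle: White glass milk bottle, 76 mm in diameter, 200 mm tall, standing; origin at the centre of its underside. Leave alone.
- tin: Empty open steel tuna tin, 85 mm in diameter, 36 mm high; origin at the centre of its underside. Leave alone.
- peg: Green plastic clothes peg lying flat, 76 mm long along x, 12 mm high; origin at the centre of its underside. Leave alone.
- clear_lid: Clear plastic lid, a disc 100 mm in diameter, 6 mm thick, lying flat; origin at the centre of its underside. Leave alone.
There are look-alikes about, which are no part of the job. There is more than one size of the cover; the job needs the larger. Several things have the shape of the bin; the one meant has the colours described above.

How it is judged:
By the outcome, as a careful person would: the job done as asked, in the order asked, and still so for the second after the job is handed in, with the robot touching nothing.
It also fails if it takes over 45 s, if anything falls off the work surface, if the arm or the gripper's body presses on something with over 40 N, if the wrist force passes 120 N, or if a joint passes its speed limit or range.

## Robot

A 6-joint arm with a two-finger parallel gripper is mounted at the origin on the work surface. World frame = base frame: x ahead of the robot, y to its left, z up, the work surface at z = 0. Lengths are in m, angles in rad, forces in N, time in s.
With the tool pointing down it reaches from about 0.4 to 0.825 m from the base axis. Payload 7 kg.
Tool frame: the origin (TCP) lies on the centre line of the jaws, within the pads' length; the fingertips stand 19 mm ahead of it and the grasp point (between the pads) is the TCP (r.tips_ahead is the distance from the TCP to the fingertips, in m); y points along the fingers, z is the direction in which the jaws open and shut, and the axes are right-handed (so a half turn about y gives the same grasp; the last joint's range is limited). The gripper opens to 88 mm and grips with 3 to 60 N. Pads are 19 mm wide; open, the fingers measure 130 mm over their backs; the gripper's body (78 mm by 193 mm) begins 47 mm behind the grasp point.
Start: joints at [-0.857, 0.359, 0.012, 0, -1.224, -0.288], TCP at [0.279, -0.615, 0.246] pointing down, gripper open.
Joint ranges: [-3.07, 3.07], [-1.43, 2.12], [-1.02, 1.25], [-3.03, 1.67], [-3.05, -0], [-3.03, 3.03]. Speed limits (rad/s): [2.39, 2.39, 3.01, 3.14, 3.14, 3.14].

## Interface

Orientations are given as a unit quaternion [w, x, y, z].
In Python, from workcell import monitor, capture, workorder, spotter, r gives the robot as it stands.
- The arm moves only by the shell command python3 -m handwheel 'ROWS' [FORCE]. ROWS is JSON, one flat list of numbers, 7 for each row, row after row: the finger opening in cm, from 0 to 8.76, then the shift along the world's x, y, z in cm, then the turn, a rotation vector about the world's x, y, z in degrees. In form: [grip, x, y, z, wx, wy, wz, grip, x, y, z, wx, wy, wz, ...]. A call has 1 to 5 rows; each row shifts and turns the pose as measured when the row begins; what a row does not reach is not made up. A row lasts 1/8 s, in which the tool goes at most 62.5 mm and 10.7 degrees, less where a joint would pass 70% of its speed; a pose out of reach is approached as far as the arm can. A call is refused whole if a number of a shift passes 6.25 or a number of a turn 10.7, either way. A call with a gripper value outside its range is refused whole. The fingers move at their own pace and stop on an object; FORCE is the grip in N (left out, the last holds). Time passes only in rows, so rows that do not move let the fingers close. It gives the time, the measured TCP pose, the force and the opening at its end, in the units of the state.
- monitor.get_state(): the state, without advancing time (a new reading comes with each control period).
- capture(name): name is "side" or "top" or "wrist"; returns a dict with "pixels" (384x512x3 uint8, red, green, blue), "camera_matrix" (3x3 intrinsics, pixels), "T" (4x4, takes a point from camera to world coordinates). Camera axes: x right, y down, z forward; pixel columns grow to the right and rows downward; lengths in m; the calibration is good to about 2 mm. A picture is of the moment at which its call begins. There is no depth.
- workorder.close_job(): hands the job in, once; it reports no verdict.
Trained networks look in a picture, given as the dict that the camera call returned (one of the last four; its "shot" number tells which), for a name from the list of things; names that differ only in an ending like _2 or _b are one class to them, and where a whole thing is asked for, a point or a joint stands for the part that bears it (a point fixed in the world has none). Each returns a list of dicts, best first, with "p" (0 to 1); they miss things now and then, are a little off and sometimes report something else, mostly with a low value. They report only what shows in the picture. A call takes as long as a camera call. They do not tell look-alikes from the thing itself.
- spotter.boxes_of(picture, thing): "rect" ([left, top, width, height] in pixels, round what is visible of it).
- spotter.masks_of(picture, thing): "pixels" (384x512 bool, what is visible of it) and "rect" ([left, top, width, height] in pixels, round what is visible of it).
The state is a dict: "time": time; "joints": joint angles; "joint_vel": joint speeds; "effort": joint torques, N m; "ee_pos": TCP position; "tool_rot": TCP orientation; "force": force on the tool from outside, world axes, zero at the start; "moment": the same for the moment, N m; "opening": finger opening in m.
Only numpy, scipy, OpenCV 4.12 (cv2) and the standard library are available. Lean on these libraries where they do the work, as an engineer would, in place of code of your own. Each camera call takes 0.05 s, during which the arm holds its last target.

## Working session

There is one attempt and no reset: what is moved stays moved. The work goes in short steps, Python scripts to look and compute and a shell command to move; the robot and the scene stay as the last step left them, time stands still between calls to the robot, and variables do not carry over. Pictures are saved under pics/ and viewed, and the job is handed in when it is done.

```bash
ls; mkdir -p pics; python3 - <<'E'
from workcell import monitor, capture, workorder, spotter, r
import cv2,pickle
s=monitor.get_state();print(s)
for n in["side","top","wrist"]:
    p=capture(n);cv2.imwrite(f"pics/a_{n}.png",cv2.cvtColor(p["pixels"],cv2.COLOR_RGB2BGR));pickle.dump(p,open(f"pics/a_{n}.pkl","wb"))
    print(n,p["camera_matrix"].round(1).tolist(),p["T"].round(3).tolist())
    for t in ["cover","bin","stand","cover_grip"]:
        print(t,[(round(float(d["p"]),2),[int(v) for v in d["rect"]]) for d in spotter.boxes_of(p,t)])
E
```

```text
pics
{'time': 0.0, 'joints': array([-8.56906855e-01,  3.59363316e-01,  1.10420386e-02, -3.53803545e-04,
       -1.22409076e+00, -2.88101354e-01]), 'joint_vel': array([ 2.41329800e-04, -8.18117057e-05, -8.09926257e-05,  4.34606376e-04,
        1.15345446e-03, -6.68746423e-04]), 'effort': array([-1.62655720e-03, -5.82706690e+01,  2.93062806e+01,  6.99741706e+00,
        6.79110046e-03, -1.65055826e-04]), 'ee_pos': array([ 0.27858602, -0.61431715,  0.24462992]), 'tool_rot': array([ 0.69170909, -0.69059404, -0.14919134,  0.14953376]), 'force': array([-0.4376229 , -1.14714223, -0.07277438]), 'moment': array([0.0444077 , 0.00852635, 0.02918966]), 'opening': 0.08805518832056404}
side [[352.7, 0.0, 255.9], [0.0, 352.7, 199.2], [0.0, 0.0, 1.0]] [[0.989, -0.08, 0.122, 0.432], [-0.146, -0.471, 0.87, -0.772], [-0.012, -0.878, -0.478, 0.546], [0.0, 0.0, 0.0, 1.0]]
cover [(0.77, [135, 181, 48, 26]), (0.73, [193, 155, 72, 52])]
bin [(0.9, [241, 200, 99, 124]), (0.65, [95, 244, 118, 138])]
stand [(0.87, [200, 157, 61, 61]), (0.64, [314, 143, 29, 70]), (0.25, [209, 176, 7, 9])]
cover_grip [(0.74, [316, 144, 26, 71]), (0.58, [195, 156, 70, 50])]
top [[350.5, 0.0, 258.9], [0.0, 350.5, 196.7], [0.0, 0.0, 1.0]] [[-0.014, -0.998, 0.069, 0.456], [-1.0, 0.012, -0.027, 0.012], [0.026, -0.069, -0.997, 1.081], [0.0, 0.0, 0.0, 1.0]]
cover [(0.85, [136, 258, 57, 57]), (0.73, [269, 95, 31, 30]), (0.58, [155, 172, 55, 75])]
bin [(0.65, [322, 231, 94, 74]), (0.59, [275, 141, 85, 64])]
stand [(0.82, [153, 176, 57, 62])]
cover_grip [(0.92, [136, 261, 55, 54]), (0.59, [155, 171, 52, 76])]
wrist [[283.6, 0.0, 258.2], [0.0, 283.6, 195.8], [0.0, 0.0, 1.0]] [[-0.413, 0.882, 0.227, 0.219], [0.911, 0.401, 0.102, -0.641], [-0.001, 0.249, -0.968, 0.384], [0.0, 0.0, 0.0, 1.0]]
cover []
bin [(0.58, [344, 217, 62, 165])]
stand []
cover_grip []
```

View pics/a_side.png

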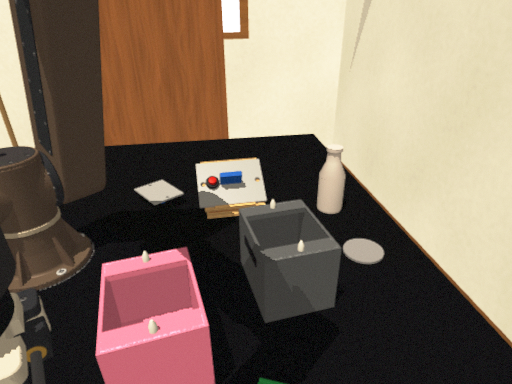

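View pics/a_top.png

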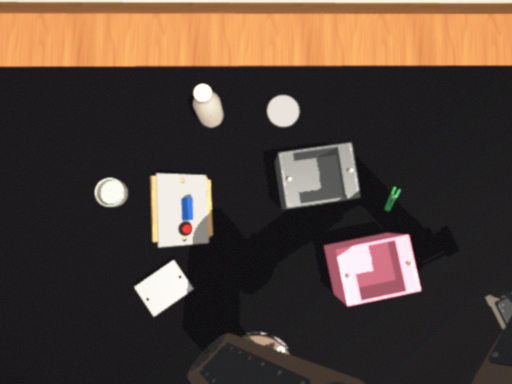

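View pics/a_wrist.png

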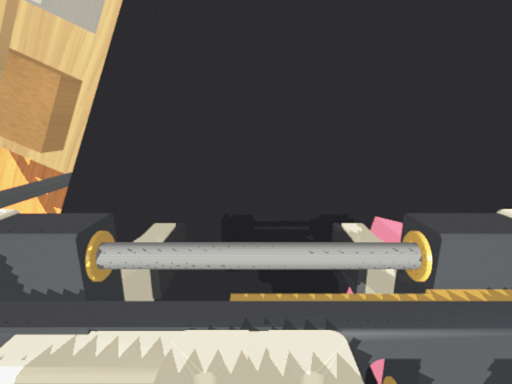

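```bash
python3 - <<'E'
import cv2
t=cv2.imread("pics/a_top.png");s=cv2.imread("pics/a_side.png")
cv2.imwrite("pics/z1.png",cv2.resize(t[160:260,140:225],None,fx=7,fy=6.0*1.0,interpolation=cv2.INTER_CUBIC)[:600])
cv2.imwrite("pics/z2.png",cv2.resize(s[150:225,185:275],None,fx=8,fy=8,interpolation=cv2.INTER_CUBIC))
cv2.imwrite("pics/z3.png",cv2.resize(t[135:215,265:370],None,fx=7,fy=7,interpolation=cv2.INTER_CUBIC))
cv2.imwrite("pics/z4.png",cv2.resize(s[190:320,230:350],None,fx=4.5,fy=4.5,interpolation=cv2.INTER_CUBIC))
E
```

```text
(no output)
```

View pics/z1.png

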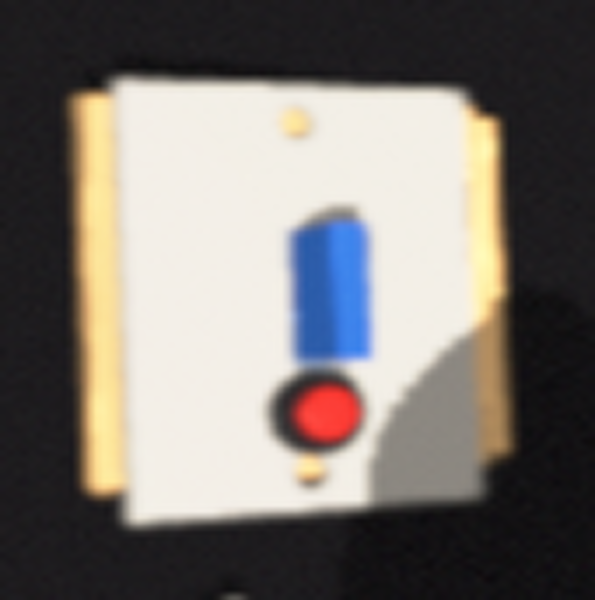

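View pics/z2.png

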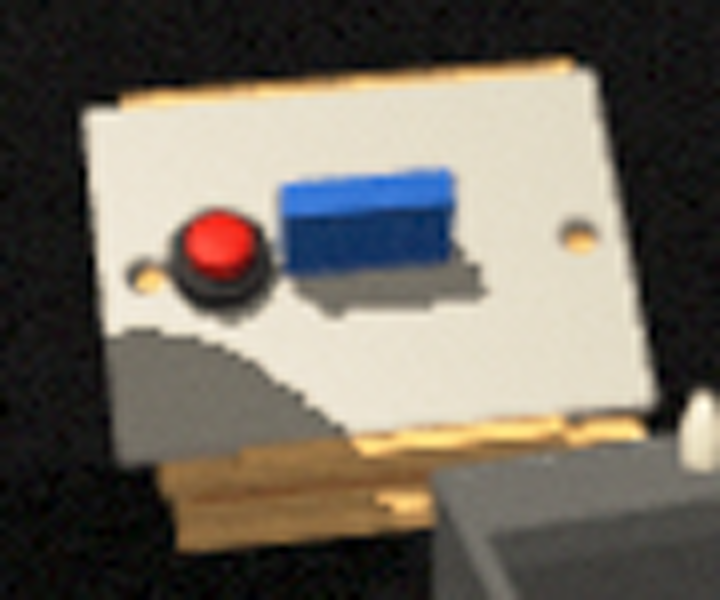

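View pics/z3.png

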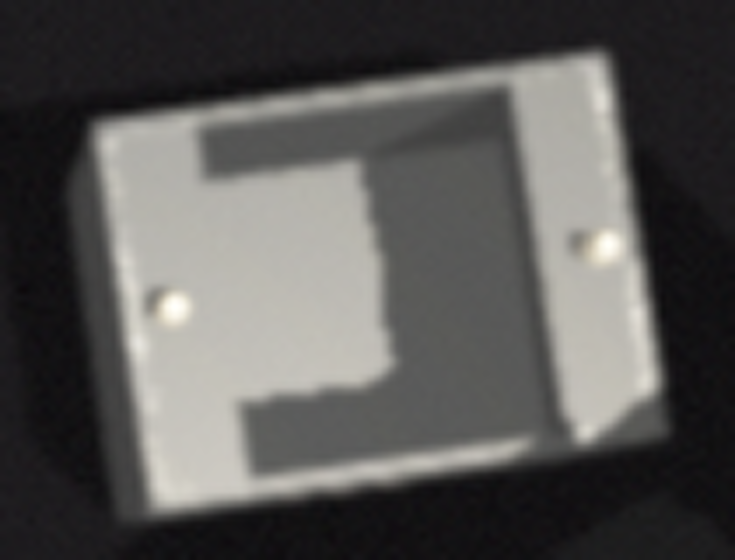

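View pics/z4.png

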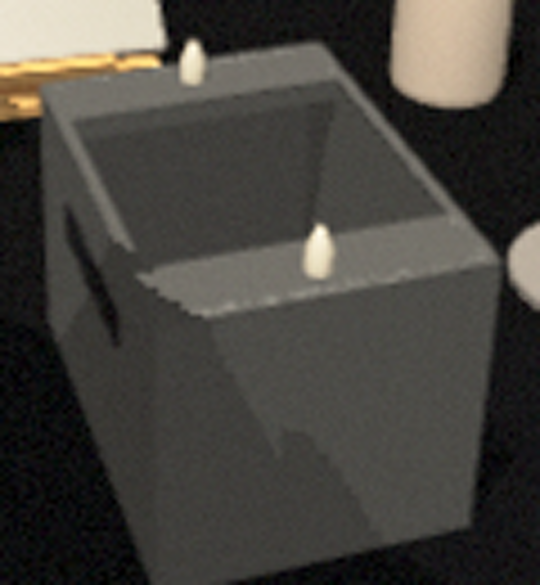

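```bash
cat > h.py <<'E'
import numpy as np,pickle
from scipy.optimize import least_squares
from scipy.spatial.transform import Rotation as R
def proj(p,X):
    T=np.linalg.inv(p["T"]);c=np.asarray(X)@T[:3,:3].T+T[:3,3];u=c@p["camera_matrix"].T
    return u[:,:2]/u[:,2:]
def unz(pts,f,off): return (np.array(pts,float)+.5)/np.array(f)-.5+np.array(off)
E
cat > fit.py <<'E'
from h import *
top=pickle.load(open("pics/a_top.pkl","rb"));side=pickle.load(open("pics/a_side.pkl","rb"))
fin=[[8,-32,54],[8,32,54],[-8,32,54],[-8,-32,54]]
# cover
Xt=np.array([[75,-100,8],[-75,-100,8],[-75,100,8],[75,100,8],[0,55,30],[8,-32,54],[-8,-32,54],[-8,32,54],[8,32,54]])/1e3
Pt=unz([(112,80),(462,92),(485,495),(127,522),(327,413),(330,222),(370,220),(372,357),(333,358)],(7,6),(140,160))
Xs=np.array([[75,100,8],[75,-100,8],[-75,-100,8],[-75,100,8],[0,55,30],[8,32,54],[8,-32,54],[-8,-32,54],[-8,32,54]])/1e3
Ps=unz([(83,108),(592,70),(657,405),(118,463),(220,242),(280,187),(452,170),(455,200),(283,218)],8,(185,150))
M0=R.from_matrix(np.array([[0,-1,0],[np.cos(.6),0,-np.sin(.6)],[np.sin(.6),0,np.cos(.6)]]))
def res(q):
    Rm=(R.from_rotvec(q[3:])*M0).as_matrix()
    return np.r_[(proj(top,Xt@Rm.T+q[:3])-Pt).ravel(),(proj(side,Xs@Rm.T+q[:3])-Ps).ravel()]
s=least_squares(res,np.r_[.42,.2,.07,0,0,0],loss='soft_l1')
Rm=(R.from_rotvec(s.x[3:])*M0).as_matrix()
print("cover",s.x.round(4),"\n",Rm.round(3),"tilt",np.arccos(Rm[2,2]));print(res(s.x).reshape(-1,2).round(1).tolist())
g=s.x[:3]+Rm@[0,0,.036];print("grip",g)
Xt2=np.array([[0,0,0]])
# bin seat, y axis = -world y roughly (image right) choose y-> +world y
a=[[75,100,0],[75,-100,0],[-75,-100,0],[-75,100,0],[0,83,20],[0,-83,20]]
Bt=np.array(a)/1e3;BPt=unz([(97,122),(607,52),(665,435),(148,515),(175,305),(603,245)],7,(265,135))
Bs=np.array([[-75,100,0],[75,100,0],[75,-100,0],[0,83,20],[0,-83,20]])/1e3
BPs=unz([(42,90),(322,43),(498,262),(193,38),(319,224)],4.5,(230,190))
def rb(q):
    Rz=R.from_euler('z',q[3]).as_matrix()
    return np.r_[(proj(top,Bt@Rz.T+q[:3])-BPt).ravel(),(proj(side,Bs@Rz.T+q[:3])-BPs).ravel()]
b=least_squares(rb,[.5,-.15,.15,.1],loss='soft_l1');print("bin",b.x.round(4));print(rb(b.x).reshape(-1,2).round(1).tolist())
np.savez("poses.npz",c=s.x[:3],Rc=Rm,b=b.x)
E
python3 fit.py
```

```text
cover [ 0.4919  0.2053  0.0734 -0.0022 -0.0039  0.0346] 
 [[-0.031 -0.999  0.016]
 [ 0.826 -0.035 -0.563]
 [ 0.563 -0.004  0.827]] tilt 0.5977641773828982
[[0.3, 0.5], [-0.3, 0.4], [-1.0, 0.6], [0.3, 0.4], [0.5, 0.3], [-0.1, 0.2], [-0.4, 0.6], [0.1, 1.0], [0.3, 1.1], [0.7, 0.8], [0.4, 0.2], [0.4, -0.2], [0.6, -0.6], [0.5, -0.3], [0.4, -0.6], [0.5, -0.4], [0.9, 0.4], [0.6, 0.2]]
grip [0.49247143 0.185003   0.1031856 ]
bin [ 0.5765 -0.1754  0.1505  0.1244]
[[-0.4, 0.7], [-0.4, 1.1], [-0.0, 1.1], [0.2, -0.2], [-0.5, 0.3], [0.5, 0.5], [-0.0, -1.8], [0.1, -0.5], [1.3, -0.3], [0.6, 0.8], [0.6, 0.9]]
```

```bash
python3 - <<'E'
from workcell import monitor,r
from h import *
d=np.load("poses.npz");s=monitor.get_state()
q=s["tool_rot"];Rt=R.from_quat(np.r_[q[1:],q[0]]);print(Rt.as_matrix().round(3))
print([x for x in dir(r) if x[0]!='_'])
Rc=d["Rc"]
for sg in(1,-1):
    z=sg*Rc[:,0];y=-Rc[:,2];G=R.from_matrix(np.c_[np.cross(y,z),y,z])
    v=(G*Rt.inv()).as_rotvec(degrees=True);print(sg,v,np.linalg.norm(v))
    b=d["b"][3]
    for k in (0,1):
        F=R.from_euler('z',b+k*np.pi); C=R.from_matrix(Rc); H=F*C.inv()*G
        w=(F*C.inv()).as_rotvec(degrees=True); print('  place',k,w,np.linalg.norm(w),'from start',(H*Rt.inv()).as_rotvec(degrees=True))
E
```

```text
[[ 0.911 -0.    -0.413]
 [ 0.413  0.     0.911]
 [-0.    -1.     0.   ]]
['MotionError', 'tips_ahead']
1 [ 33.60030301   7.65449618 -21.67323187] 40.70995766953801
  place 0 [-28.39236113  24.50978906 -82.18543742] 90.33992503087987 from start [-9.61559019e-04  4.99654499e-04 -1.07272215e+02]
  place 1 [-25.09334409 -29.06835655  91.94372439] 99.64082358681794 from start [-4.60079887e-04 -8.85399743e-04  7.27277846e+01]
-1 [ 10.55971171 -46.35265689 151.36671894] 158.65673611765152
  place 0 [-28.39236113  24.50978906 -82.18543742] 90.33992503087987 from start [-4.60079887e-04 -8.85399743e-04  7.27277846e+01]
  place 1 [-25.09334409 -29.06835655  91.94372439] 99.64082358681794 from start [-9.61559019e-04  4.99654499e-04 -1.07272215e+02]
```

```bash
python3 -m handwheel '[8.7,1,1,5,0,0,0, 8.7,2.5,5,3,0,0,0, 8.7,3.5,5,2,0,0,0, 8.7,3.5,5,2,0,0,0, 8.7,3.5,5,0,0,0,0]' 20; python3 -m handwheel '[8.7,3,5.2,0,0,0,0, 8.7,2.5,5.2,0,6.7,1.5,-4.3, 8.7,2,5.2,0,6.7,1.5,-4.3, 8.7,0,5.5,0,6.7,1.5,-4.3, 8.7,0,5.5,0,6.7,1.5,-4.3]'
```

```text
time: 1.38
ee_pos: [0.4171, -0.4044, 0.3663]
tool_rot: [0.692, -0.691, -0.147, 0.147]
force: [1.3, -0.6, -0.6]
opening: 0.0867
time: 2.0
ee_pos: [0.4958, -0.1264, 0.3684]
tool_rot: [0.857, -0.513, -0.036, 0.039]
force: [-0.7, -0.2, -0.9]
opening: 0.0871
```

```bash
cat > where.py <<'E'
# prints remaining shift cm / turn deg to target; arg: name
import sys
from workcell import monitor
from h import *
def targets():
    d=np.load("poses.npz");Rc=d["Rc"];z=Rc[:,0];y=-Rc[:,2];G=R.from_matrix(np.c_[np.cross(y,z),y,z])
    g=d["c"]+Rc@[0,0,.036]
    out={"pre":(g-.10*y,G),"grasp":(g,G)}
    b=d["b"];F=R.from_euler('z',b[3]+np.pi);H=F*R.from_matrix(Rc).inv()*G
    s=np.array([b[0],b[1],.15+.036])
    out["above"]=(s+[0,0,.10],H);out["seat"]=(s,H)
    return out
if __name__=="__main__":
    s=monitor.get_state();q=s["tool_rot"];Rt=R.from_quat(np.r_[q[1:],q[0]])
    print("t",round(s["time"],2),"pos",s["ee_pos"].round(4),"F",s["force"].round(1),"M",s["moment"].round(2),"open",round(s["opening"],4),"j",s["joints"].round(2))
    for n in sys.argv[1:]:
        p,G=targets()[n];print(n,((p-s["ee_pos"])*100).round(2),(G*Rt.inv()).as_rotvec(degrees=True).round(1))
E
python3 where.py pre grasp above
```

```text
t 2.0 pos [ 0.4958 -0.1264  0.3684] F [-0.7 -0.2 -0.9] M [-1.75 -0.1  -0.01] open 0.0871 j [-0.23  0.17  0.13 -0.47 -1.67 -1.24]
pre [ -0.17  25.52 -18.25] [ 6.   1.5 -3.9]
grasp [ -0.34  31.14 -26.52] [ 6.   1.5 -3.9]
above [ 8.06 -4.89 -8.24] [-20.5 -23.6  88.8]
```

```bash
python3 -m handwheel '[8.7,0,5,-2,5.9,1.5,-3.8, 8.7,0,5,-3,0,0,0, 8.7,0,5,-4,0,0,0, 8.7,0,5,-4,0,0,0, 8.7,0,3,-3,0,0,0]'; python3 where.py pre grasp; python3 - <<'E'
from workcell import capture
import cv2,pickle
for n in["side","top","wrist"]:
    p=capture(n);cv2.imwrite(f"pics/b_{n}.png",cv2.cvtColor(p["pixels"],cv2.COLOR_RGB2BGR));pickle.dump(p,open(f"pics/b_{n}.pkl","wb"))
E
```

```text
time: 2.62
ee_pos: [0.4966, 0.1057, 0.21]
tool_rot: [0.884, -0.467, -0.011, 0.011]
force: [-0.1, -0.1, 0.3]
opening: 0.0871
t 2.62 pos [0.4966 0.1057 0.21  ] F [-0.1 -0.1  0.3] M [-1.94 -0.15 -0.03] open 0.0871 j [ 0.11  0.17 -0.22 -0.65 -1.19 -1.4 ]
pre [-0.25  2.3  -2.41] [-0.1  0.3  0.3]
grasp [ -0.41   7.93 -10.68] [-0.1  0.3  0.3]
```

View pics/b_wrist.png

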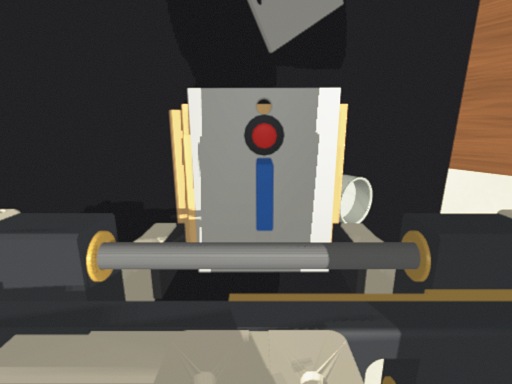

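View pics/b_side.png

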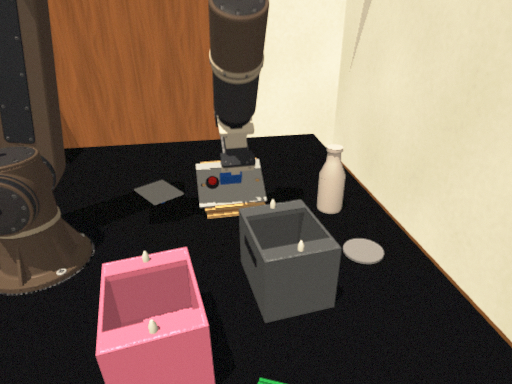

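```bash
python3 - <<'E'
import cv2
w=cv2.imread("pics/b_wrist.png")
cv2.imwrite("pics/z5.png",cv2.resize(w[80:240,170:355],None,fx=3.7,fy=3.7,interpolation=cv2.INTER_CUBIC))
from h import *
p=pickle.load(open("pics/b_wrist.pkl","rb"));d=np.load("poses.npz")
X=np.array([[75,100,8],[-75,100,8],[0,55,30],[8,32,54],[-8,32,54],[8,-32,54],[-8,-32,54]])/1e3
u=proj(p,X@d["Rc"].T+d["c"]);print(u.round(1).tolist());print((((u-[170,80])+.5)*3.7-.5).round().tolist())
E
```

```text
[[339.5, 86.3], [186.6, 86.7], [263.4, 134.3], [272.9, 162.0], [254.8, 162.0], [272.2, 229.8], [255.2, 229.9]]
[[628.0, 25.0], [63.0, 26.0], [347.0, 202.0], [382.0, 305.0], [315.0, 305.0], [379.0, 556.0], [317.0, 556.0]]
```

View pics/z5.png

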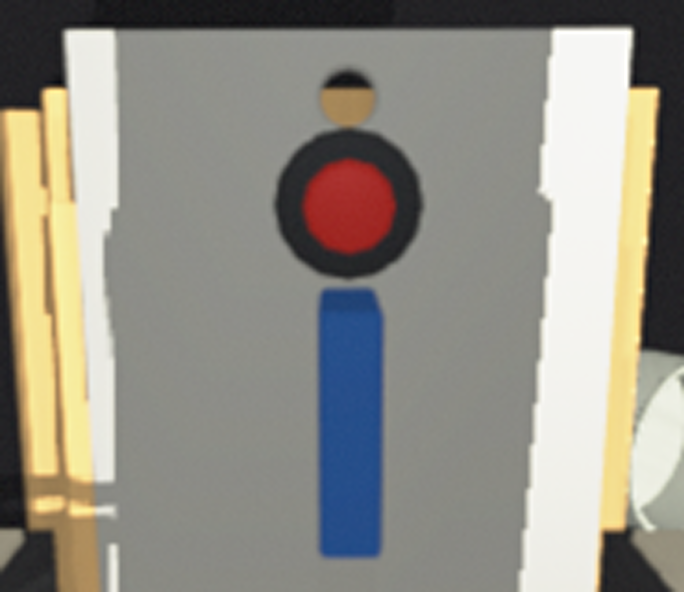

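```bash
python3 -m handwheel '[8.7,-0.2,1.1,-1.2,0,0.1,0.1, 8.7,-0.1,1.2,-1.2,0,0.2,0.2, 8.7,0,1.4,-2.0,0,0,0, 8.7,-0.1,1.4,-2.0,0,0,0, 8.7,0,0,0,0,0,0]'; python3 where.py grasp
```

```text
time: 3.4
ee_pos: [0.4937, 0.1573, 0.1442]
tool_rot: [0.884, -0.467, -0.01, 0.014]
force: [0.4, 0.1, 0.7]
opening: 0.0871
t 3.4 pos [0.4937 0.1573 0.1442] F [0.4 0.1 0.7] M [-1.9  -0.02  0.04] open 0.0871 j [ 0.21  0.24 -0.29 -0.7  -1.04 -1.38]
grasp [-0.13  2.77 -4.11] [-0.1  0.   0. ]
```

```bash
python3 -m handwheel '[8.7,-0.1,1.0,-1.4,0,0,0, 8.7,0,1.0,-1.4,0,0,0, 8.7,0,0.75,-1.25,0,0,0, 8.7,0,0,0,0,0,0]'; python3 where.py grasp
```

```text
time: 3.9
ee_pos: [0.4935, 0.1862, 0.1017]
tool_rot: [0.884, -0.467, -0.011, 0.013]
force: [-0.3, -0.1, 0.6]
opening: 0.087
t 3.9 pos [0.4935 0.1862 0.1017] F [-0.3 -0.1  0.6] M [-1.97 -0.06  0.04] open 0.087 j [ 0.25  0.3  -0.32 -0.74 -0.94 -1.34]
grasp [-0.1  -0.12  0.15] [-0.1  0.1  0.1]
```

```bash
python3 -m handwheel '[3,0,0,0,0,0,0, 1,0,0,0,0,0,0, 1,0,0,0,0,0,0, 1,0,0,0,0,0,0, 1,0,0,0,0,0,0]' 40; python3 -m handwheel '[0,0,0,0,0,0,0, 0,0,0,0,0,0,0, 0,0,0,0,0,0,0]' 50; python3 where.py grasp
```

```text
time: 4.53
ee_pos: [0.4944, 0.1857, 0.103]
tool_rot: [0.884, -0.467, -0.011, 0.012]
force: [0.7, 0.3, -1.0]
opening: 0.0426
time: 4.9
ee_pos: [0.4944, 0.1856, 0.1031]
tool_rot: [0.884, -0.467, -0.012, 0.012]
force: [-0.2, -1.3, -0.0]
opening: 0.0158
t 4.9 pos [0.4944 0.1856 0.1031] F [-0.2 -1.3 -0. ] M [-1.87 -0.06  0.05] open 0.0158 j [ 0.25  0.3  -0.32 -0.74 -0.95 -1.34]
grasp [-0.2  -0.06  0.01] [-0.1  0.3  0.1]
```

```bash
python3 -m handwheel '[0,0,-0.4,0.8,0,0,0, 0,0,-0.8,1.4,0,0,0, 0,0,-1,2,0,0,0, 0,0,-0.5,4,0,0,0, 0,0,0,5,0,0,0]'; python3 -m handwheel '[0,0,0,5,0,0,0, 0,0,0,3,0,0,0, 0,0,0,0,0,0,0]'; python3 where.py above; python3 - <<'E'
from workcell import capture
import cv2,pickle
for n in["side","wrist"]:
    p=capture(n);cv2.imwrite(f"pics/c_{n}.png",cv2.cvtColor(p["pixels"],cv2.COLOR_RGB2BGR))
E
```

```text
time: 5.52
ee_pos: [0.4909, 0.1546, 0.2362]
tool_rot: [0.883, -0.469, -0.007, 0.014]
force: [1.4, 0.4, -3.4]
opening: 0.016
time: 5.9
ee_pos: [0.4907, 0.152, 0.3254]
tool_rot: [0.883, -0.469, -0.01, 0.012]
force: [0.4, 0.8, -3.8]
opening: 0.0156
t 5.9 pos [0.4907 0.152  0.3254] F [ 0.4  0.8 -3.8] M [-2.76 -0.08 -0.05] open 0.0156 j [ 0.23  0.05 -0.1  -0.6  -1.33 -1.64]
above [  8.58 -32.74  -3.94] [-25.2 -28.7  92.1]
```

View pics/c_side.png

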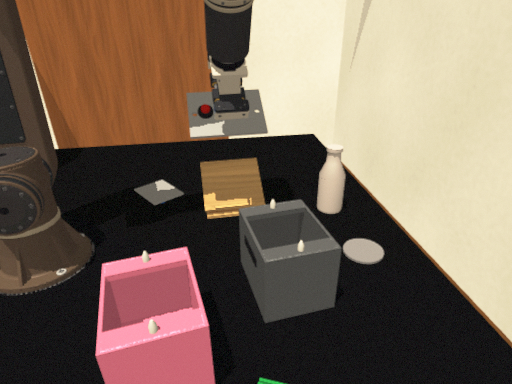

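View pics/c_wrist.png

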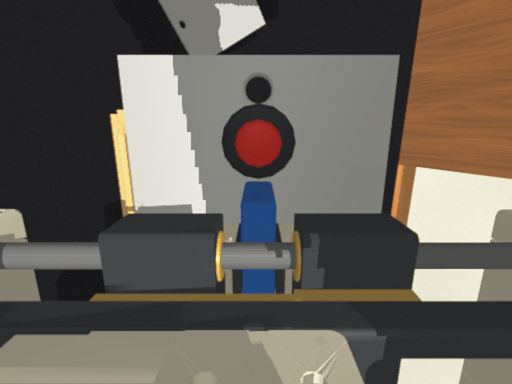

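```bash
python3 -m handwheel '[0,0.8,-3,0,-2.5,-2.9,9.2, 0,0.8,-3,0,-2.5,-2.9,9.2, 0,0.8,-3,0,-2.5,-2.9,9.2, 0,0.8,-3,0,-2.5,-2.9,9.2, 0,0.8,-3,0,-2.5,-2.9,9.2]';python3 where.py above;python3 -m handwheel '[0,0.8,-3,0,-2.5,-2.9,9.2, 0,0.8,-3,0,-2.5,-2.9,9.2, 0,0.8,-3,0,-2.5,-2.9,9.2, 0,0.8,-3,0,-2.5,-2.9,9.2, 0,0,0,0,0,0,0]';python3 where.py above
```

```text
time: 6.62
ee_pos: [0.5261, -0.0021, 0.3123]
tool_rot: [0.74, -0.516, -0.297, 0.311]
force: [0.6, 0.2, -3.9]
opening: 0.0155
t 6.62 pos [ 0.5261 -0.0021  0.3123] F [ 0.6  0.2 -3.9] M [-1.23 -0.67 -0.02] open 0.0155 j [ 0.15  0.19  0.02 -0.3  -1.52 -0.78]
above [  5.04 -17.33  -2.63] [-11.5 -14.8  45. ]
time: 7.25
ee_pos: [0.5554, -0.1259, 0.2995]
tool_rot: [0.521, -0.479, -0.487, 0.512]
force: [-0.8, 0.7, -3.8]
opening: 0.0156
t 7.25 pos [ 0.5554 -0.1259  0.2995] F [-0.8  0.7 -3.8] M [ 0.13 -0.11 -0.  ] open 0.0156 j [ 0.1   0.2  -0.08 -0.02 -1.36 -0.1 ]
above [ 2.11 -4.94 -1.35] [-0.8 -3.8  7.2]
```

```bash
python3 -m handwheel '[0,1,-2.4,-0.5,-0.4,-2,3.6, 0,1.1,-2.5,-0.5,-0.4,-1.8,3.6, 0,0,0,0,0,0,0, 0,0,0,0,0,0,0]';python3 where.py above seat; python3 - <<'E'
from workcell import capture
import cv2,pickle
for n in["side","top","wrist"]:
    p=capture(n);cv2.imwrite(f"pics/d_{n}.png",cv2.cvtColor(p["pixels"],cv2.COLOR_RGB2BGR));pickle.dump(p,open(f"pics/d_{n}.pkl","wb"))
E
```

```text
time: 7.75
ee_pos: [0.5739, -0.1731, 0.2822]
tool_rot: [0.474, -0.465, -0.527, 0.53]
force: [0.1, -0.2, -3.7]
opening: 0.0157
t 7.75 pos [ 0.5739 -0.1731  0.2822] F [ 0.1 -0.2 -3.7] M [0.02 0.   0.05] open 0.0157 j [ 0.03  0.22 -0.09 -0.01 -1.27  0.09]
above [ 0.26 -0.22  0.38] [-0.3 -0.7  0.3]
seat [ 0.26 -0.22 -9.62] [-0.3 -0.7  0.3]
```

View pics/d_side.png

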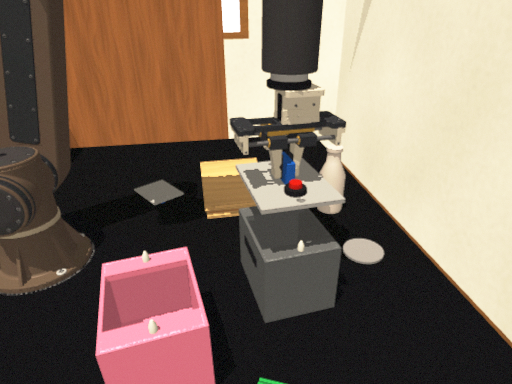

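View pics/d_top.png

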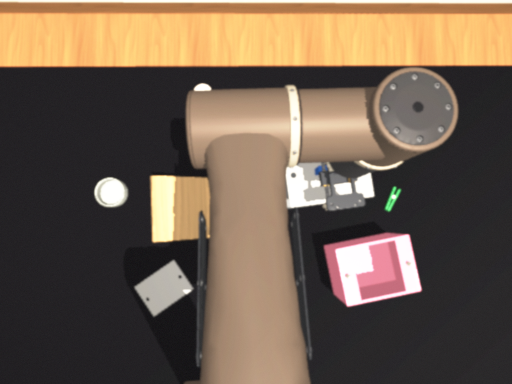

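View pics/d_wrist.png

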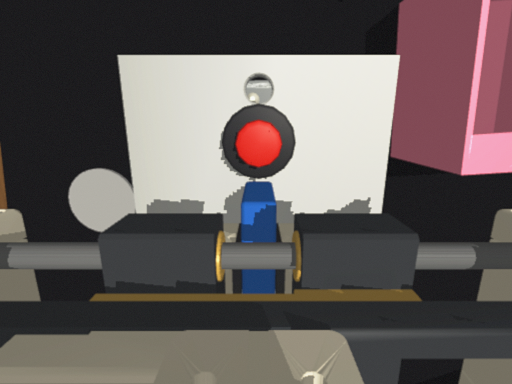

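```bash
python3 - <<'E'
import cv2
s=cv2.imread("pics/d_side.png");w=cv2.imread("pics/d_wrist.png")
cv2.imwrite("pics/z6.png",cv2.resize(s[155:265,230:345],None,fx=5,fy=5,interpolation=cv2.INTER_CUBIC))
cv2.imwrite("pics/z7.png",cv2.resize(w[45:195,110:410],None,fx=2.6,fy=2.6,interpolation=cv2.INTER_CUBIC))
cv2.imwrite("pics/z8.png",cv2.resize(w[65:115,230:290],None,fx=10,fy=10,interpolation=cv2.INTER_CUBIC))
E
```

```text
(no output)
```

View pics/z6.png

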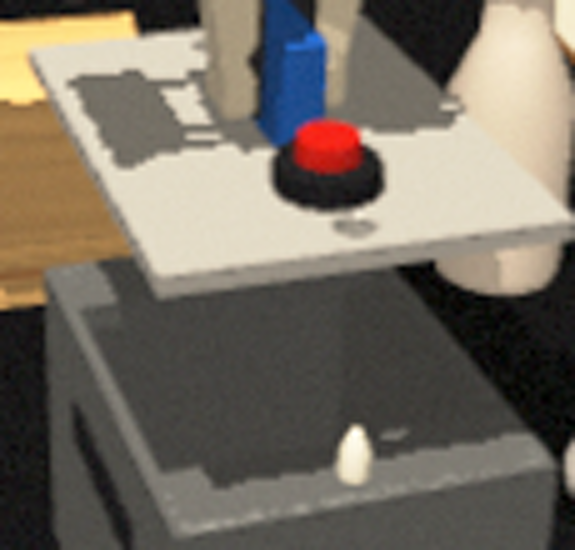

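View pics/z7.png

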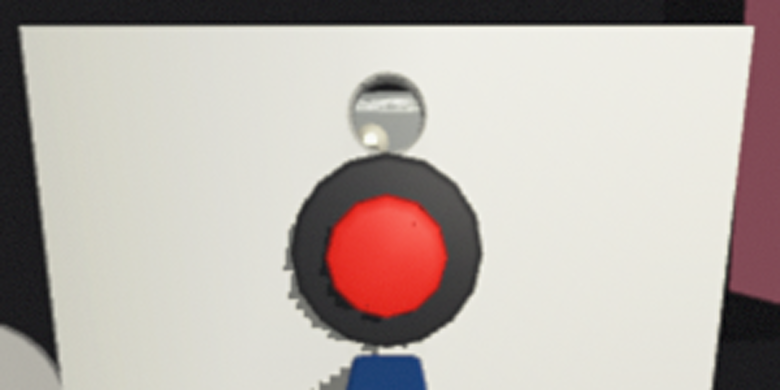

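View pics/z8.png

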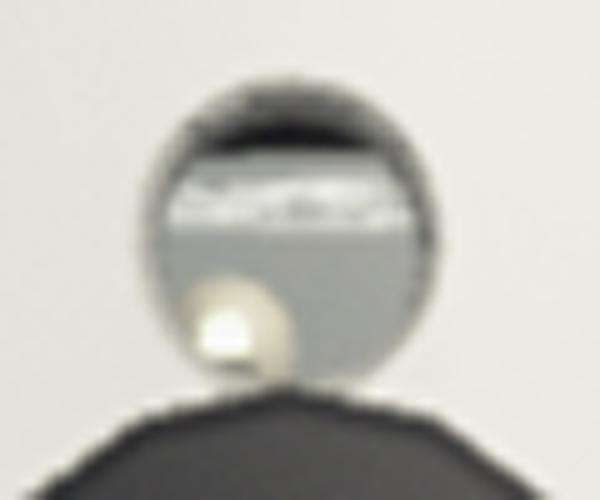

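```bash
cat > fit2.py <<'E'
from h import *
from workcell import monitor
side=pickle.load(open("pics/d_side.pkl","rb"));wr=pickle.load(open("pics/d_wrist.pkl","rb"));top=pickle.load(open("pics/a_top.pkl","rb"))
d=np.load("poses.npz");b0=d["b"]
Xw=np.array([[-75,100,8],[75,100,8],[0,83,8],[0,55,30]])/1e3
Pw=np.r_[unz([(20,27),(753,27)],2.6,(110,45)),unz([(290,228)],10,(230,65)),unz([(387,256)],2.6,(110,45))]
Xs=np.array([[75,-100,8],[75,100,8],[-75,100,8],[0,55,30],[0,83,8]])/1e3
Ps=unz([(30,48),(155,278),(575,215),(330,136),(355,226)],5,(230,155))
Sw=unz([(225,325)],10,(230,65))  # stud tip
Bs=np.array([[-75,-100,0],[75,-100,0],[0,-83,20],[-75,100,0]])/1e3
Pb=unz([(180,535),(553,463),(355,426),(47,270)],5,(230,155))
s=monitor.get_state();q=s["tool_rot"];Rt=R.from_quat(np.r_[q[1:],q[0]])
def rot(q): return (R.from_rotvec(q)*R.from_euler('z',b0[3]+np.pi)).as_matrix()
def res(v):
    M=rot(v[3:6]);c=v[:3]
    return np.r_[(proj(side,Xs@M.T+c)-Ps).ravel(),(proj(wr,Xw@M.T+c)-Pw).ravel()]
f=least_squares(res,np.r_[s["ee_pos"]-[0,0,.036],0,0,0],loss='soft_l1')
print("cover",f.x[:3].round(4),"rot deg vs seat",np.degrees(f.x[3:]).round(2));print(res(f.x).reshape(-1,2).round(1).tolist())
exp=s["ee_pos"]+Rt.apply([0,.036,0]);print("expected origin from tool",exp.round(4))
Bz=R.from_euler('z',b0[3]).as_matrix()
print("bin side resid",(proj(side,Bs@Bz.T+b0[:3])-Pb).round(1).tolist(),"stud wrist resid",(proj(wr,(np.array([[0,-.083,.02]])@Bz.T+b0[:3]))-Sw).round(1))
print("needed shift by fit",((b0[:3]-f.x[:3])*100).round(2))
# relative by wrist alone: stud under hole
E
python3 fit2.py
```

```text
cover [ 0.5742 -0.1735  0.2471] rot deg vs seat [-0.    0.25 -0.15]
[[0.5, 0.1], [2.2, 0.0], [1.6, 0.4], [1.0, -0.8], [1.3, -0.5], [0.4, -0.3], [-0.3, -0.4], [0.3, 1.2], [0.8, 0.2]]
expected origin from tool [ 0.574  -0.1729  0.247 ]
bin side resid [[-1.0, 0.3], [1.4, 0.3], [0.5, 0.5], [-0.1, -0.8]] stud wrist resid [[2.8 0.1]]
needed shift by fit [ 0.23 -0.18 -9.66]
```

```bash
python3 -m handwheel '[0,0.4,-0.2,-1.5,-0.1,-0.4,0.2, 0,0,0,-2,0,0,0, 0,0,0,-1.8,0,0,0, 0,0,0,-0.4,0,0,0, 0,0,0,0,0,0,0]';python3 where.py seat; python3 - <<'E'
from workcell import capture
import cv2,pickle
I={}
for n in["side","wrist"]:
    p=capture(n);I[n]=cv2.cvtColor(p["pixels"],cv2.COLOR_RGB2BGR);pickle.dump(p,open(f"pics/e_{n}.pkl","wb"))
cv2.imwrite("pics/z9.png",cv2.resize(I["side"][170:280,230:345],None,fx=5,fy=5,interpolation=cv2.INTER_CUBIC))
cv2.imwrite("pics/z10.png",cv2.resize(I["wrist"][65:115,230:290],None,fx=10,fy=10,interpolation=cv2.INTER_CUBIC))
E
```

```text
time: 8.52
ee_pos: [0.5793, -0.1726, 0.2267]
tool_rot: [-0.469, 0.467, 0.531, -0.529]
force: [0.1, 0.0, -3.5]
opening: 0.0158
t 8.53 pos [ 0.5793 -0.1726  0.2267] F [ 0.1  0.  -3.5] M [ 0.05  0.09 -0.  ] open 0.0158 j [ 0.03  0.26 -0.17 -0.   -1.14  0.1 ]
seat [-0.28 -0.27 -4.07] [-0.2 -0.1 -0. ]
```

View pics/z9.png

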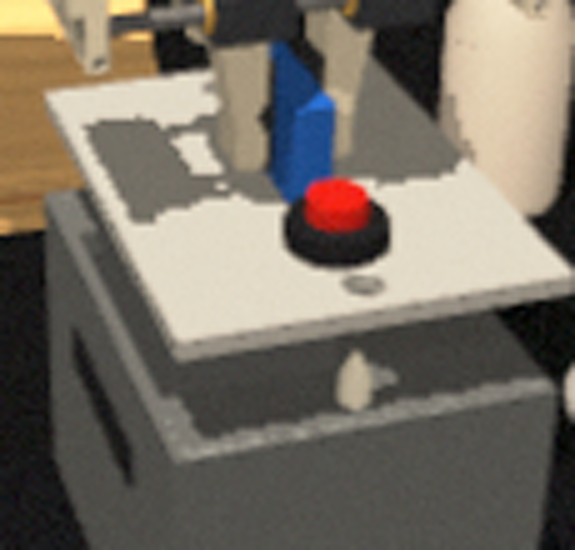

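View pics/z10.png

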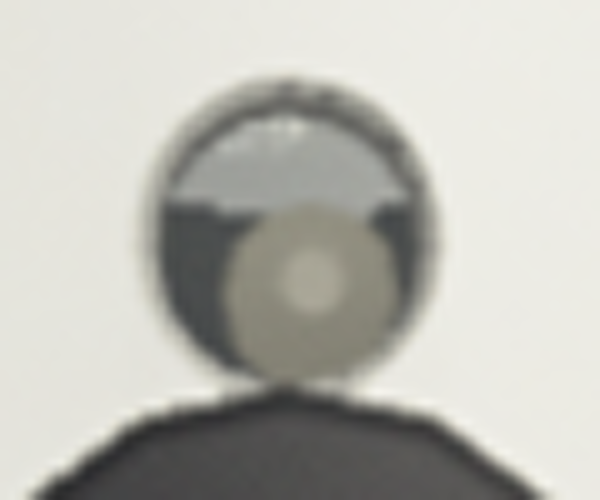

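```bash
cat > fit3.py <<'E'
from h import *
d=np.load("poses.npz");b0=d["b"];Bz=R.from_euler('z',b0[3]).as_matrix()
st=np.array([0,-.083,.02])@Bz.T+[b0[0],b0[1],.15]
def back(p,uv,z):
    K=p["camera_matrix"];T=p["T"];r=T[:3,:3]@np.linalg.solve(K,[uv[0],uv[1],1]);return T[:3,3]+r*(z-T[2,3])/r[2]
for n,tip,tz in(("d",(225,325),.2822),("e",(313,278),.2267)):
    w=pickle.load(open(f"pics/{n}_wrist.pkl","rb"))
    tipw=back(w,unz([tip],10,(230,65))[0],.17);hole=back(w,unz([(290,228)],10,(230,65))[0],tz-.036+.008+.001)
    print(n,"tip",tipw.round(4),"exp",st.round(4),"hole",hole.round(4),"move xy mm",((tipw-hole)[:2]*1e3).round(1), "cam",w["T"][:3,3].round(3))
E
python3 fit3.py
```

```text
d tip [ 0.5892 -0.2576  0.17  ] exp [ 0.5868 -0.2577  0.17  ] hole [ 0.5846 -0.2565  0.2552] move xy mm [ 4.6 -1.1] cam [ 0.584 -0.238  0.42 ]
e tip [ 0.589  -0.2566  0.17  ] exp [ 0.5868 -0.2577  0.17  ] hole [ 0.5905 -0.2561  0.1997] move xy mm [-1.5 -0.4] cam [ 0.588 -0.238  0.365]
```

```bash
python3 -m handwheel '[0,-0.15,-0.05,-0.6,0,0,0, 0,0,0,-0.4,0,0,0, 0,0,0,0,0,0,0]';python3 where.py seat; python3 - <<'E'
from workcell import capture
import cv2,pickle
I={}
for n in["side","wrist"]:
    p=capture(n);I[n]=cv2.cvtColor(p["pixels"],cv2.COLOR_RGB2BGR);pickle.dump(p,open(f"pics/f_{n}.pkl","wb"))
cv2.imwrite("pics/z11.png",cv2.resize(I["side"][170:280,230:345],None,fx=5,fy=5,interpolation=cv2.INTER_CUBIC))
cv2.imwrite("pics/z12.png",cv2.resize(I["wrist"][65:115,230:290],None,fx=10,fy=10,interpolation=cv2.INTER_CUBIC))
E
```

```text
time: 9.0
ee_pos: [0.5783, -0.1733, 0.2177]
tool_rot: [-0.468, 0.468, 0.531, -0.529]
force: [0.1, 0.0, -2.9]
opening: 0.0159
t 9.0 pos [ 0.5783 -0.1733  0.2177] F [ 0.1  0.  -2.9] M [ 0.06  0.05 -0.03] open 0.0159 j [ 0.03  0.26 -0.19 -0.   -1.12  0.1 ]
seat [-0.19 -0.21 -3.17] [-0.2  0.1  0. ]
```

View pics/z11.png

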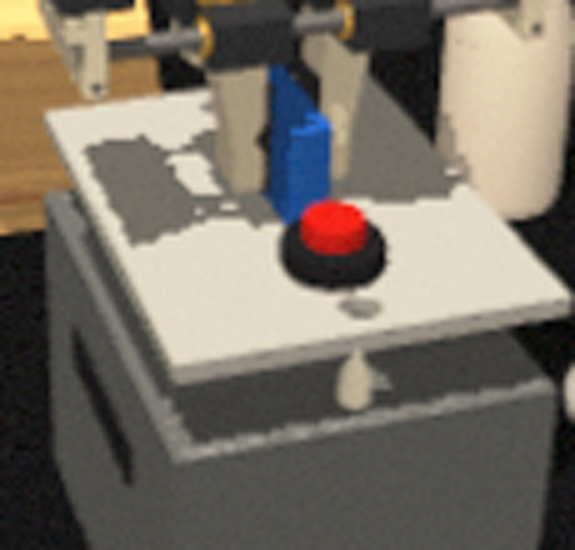

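View pics/z12.png

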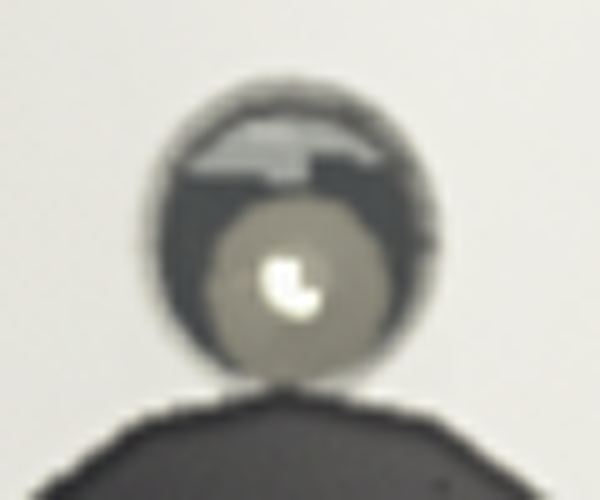

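```bash
sed -i 's/(("d",(225,325),.2822),("e",(313,278),.2267))/(("e",(313,278),.2267),("f",(297,282),.2177))/' fit3.py; python3 fit3.py
```

```text
e tip [ 0.589  -0.2566  0.17  ] exp [ 0.5868 -0.2577  0.17  ] hole [ 0.5905 -0.2561  0.1997] move xy mm [-1.5 -0.4] cam [ 0.588 -0.238  0.365]
f tip [ 0.5891 -0.256   0.17  ] exp [ 0.5868 -0.2577  0.17  ] hole [ 0.5896 -0.2568  0.1907] move xy mm [-0.5  0.8] cam [ 0.587 -0.239  0.356]
```

```bash
python3 -m handwheel '[0,-0.05,0.03,-0.5,0,0,0, 0,0,0,-0.5,0,0,0, 0,0,0,-0.4,0,0,0, 0,0,0,0,0,0,0]';python3 where.py seat; python3 - <<'E'
from workcell import capture
import cv2,pickle
I={}
for n in["side","wrist"]:
    p=capture(n);I[n]=cv2.cvtColor(p["pixels"],cv2.COLOR_RGB2BGR);pickle.dump(p,open(f"pics/g_{n}.pkl","wb"))
cv2.imwrite("pics/z13.png",cv2.resize(I["side"][180:290,230:345],None,fx=5,fy=5,interpolation=cv2.INTER_CUBIC))
cv2.imwrite("pics/z14.png",cv2.resize(I["wrist"][65:115,230:290],None,fx=10,fy=10,interpolation=cv2.INTER_CUBIC))
E
```

```text
time: 9.6
ee_pos: [0.5779, -0.173, 0.2028]
tool_rot: [-0.468, 0.468, 0.532, -0.529]
force: [0.9, 0.3, -4.3]
opening: 0.0156
t 9.6 pos [ 0.5779 -0.173   0.2028] F [ 0.9  0.3 -4.3] M [ 0.07  0.11 -0.02] open 0.0156 j [ 0.03  0.27 -0.21 -0.   -1.08  0.1 ]
seat [-0.14 -0.23 -1.68] [-0.2  0.1  0. ]
```

View pics/z13.png

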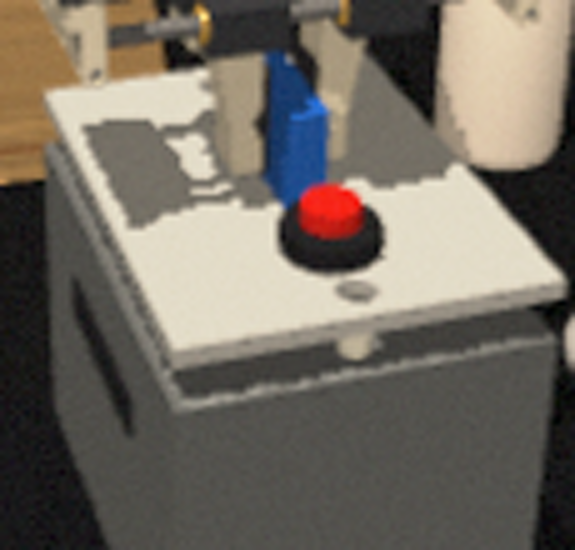

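View pics/z14.png

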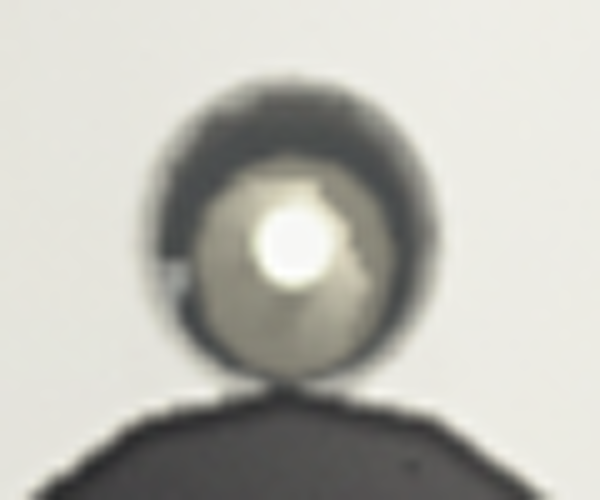

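```bash
python3 -m handwheel '[0,0,0,-0.3,0,0,0, 0,0,0,-0.3,0,0,0, 0,0,0,0,0,0,0]';python3 where.py seat;
```

```text
time: 10.07
ee_pos: [0.5783, -0.1731, 0.1972]
tool_rot: [-0.468, 0.468, 0.532, -0.528]
force: [0.3, -0.7, -4.2]
opening: 0.0159
t 10.07 pos [ 0.5783 -0.1731  0.1972] F [ 0.3 -0.7 -4.2] M [ 0.02  0.11 -0.03] open 0.0159 j [ 0.03  0.28 -0.22 -0.   -1.07  0.1 ]
seat [-0.18 -0.23 -1.12] [-0.2  0.2  0. ]
```

```bash
python3 -m handwheel '[0,0,0,-0.3,0,0,0, 0,0,0,-0.3,0,0,0, 0,0,0,0,0,0,0]';python3 where.py seat;
```

```text
time: 10.45
ee_pos: [0.5781, -0.1732, 0.1907]
tool_rot: [-0.468, 0.468, 0.532, -0.529]
force: [0.5, -0.6, -3.5]
opening: 0.0158
t 10.45 pos [ 0.5781 -0.1732  0.1907] F [ 0.5 -0.6 -3.5] M [0.01 0.1  0.  ] open 0.0158 j [ 0.03  0.28 -0.23 -0.   -1.06  0.1 ]
seat [-0.16 -0.22 -0.47] [-0.2  0.2 -0. ]
```

```bash
python3 -m handwheel '[0,0,0,-0.3,0,0,0, 0,0,0,0,0,0,0]';python3 where.py seat;python3 -m handwheel '[0,0,0,-0.2,0,0,0, 0,0,0,0,0,0,0]';python3 where.py seat
```

```text
time: 10.7
ee_pos: [0.5781, -0.1732, 0.1875]
tool_rot: [-0.468, 0.468, 0.532, -0.529]
force: [-0.3, -0.1, -4.1]
opening: 0.0157
t 10.7 pos [ 0.5781 -0.1732  0.1875] F [-0.3 -0.1 -4.1] M [ 0.04  0.11 -0.03] open 0.0157 j [ 0.03  0.28 -0.23 -0.   -1.05  0.1 ]
seat [-0.16 -0.22 -0.15] [-0.2  0.2 -0. ]
time: 10.95
ee_pos: [0.5782, -0.1732, 0.1855]
tool_rot: [-0.468, 0.468, 0.532, -0.529]
force: [-0.2, -0.2, -3.6]
opening: 0.0157
t 10.95 pos [ 0.5782 -0.1732  0.1855] F [-0.2 -0.2 -3.6] M [0.04 0.19 0.01] open 0.0157 j [ 0.03  0.29 -0.23 -0.   -1.05  0.1 ]
seat [-0.17 -0.22  0.05] [-0.2  0.2 -0. ]
```

```bash
python3 -m handwheel '[0,0,0,-0.1,0,0,0, 0,0,0,0,0,0,0]';python3 where.py;python3 -m handwheel '[0,0,0,-0.15,0,0,0]';python3 where.py seat
```

```text
time: 11.2
ee_pos: [0.5783, -0.1733, 0.1849]
tool_rot: [-0.468, 0.468, 0.532, -0.529]
force: [-1.2, 0.4, -2.2]
opening: 0.0155
t 11.2 pos [ 0.5783 -0.1733  0.1849] F [-1.2  0.4 -2.2] M [0.36 0.72 0.09] open 0.0155 j [ 0.03  0.29 -0.24 -0.   -1.05  0.1 ]
time: 11.32
ee_pos: [0.5784, -0.1734, 0.1844]
tool_rot: [-0.467, 0.468, 0.532, -0.529]
force: [-4.9, 1.9, 12.8]
opening: 0.0159
t 11.32 pos [ 0.5784 -0.1734  0.1844] F [-4.9  1.9 12.8] M [1.53 2.41 0.03] open 0.0159 j [ 0.03  0.29 -0.24 -0.   -1.04  0.1 ]
seat [-0.2  -0.2   0.16] [-0.2  0.2 -0. ]
```

```bash
python3 - <<'E'
from workcell import capture
import cv2,pickle
I={}
for n in["side","wrist"]:
    p=capture(n);I[n]=cv2.cvtColor(p["pixels"],cv2.COLOR_RGB2BGR);pickle.dump(p,open(f"pics/h_{n}.pkl","wb"))
cv2.imwrite("pics/z15.png",cv2.resize(I["side"][180:290,230:345],None,fx=5,fy=5,interpolation=cv2.INTER_CUBIC))
cv2.imwrite("pics/z16.png",I["wrist"])
E
```

```text
(no output)
```

View pics/z15.png

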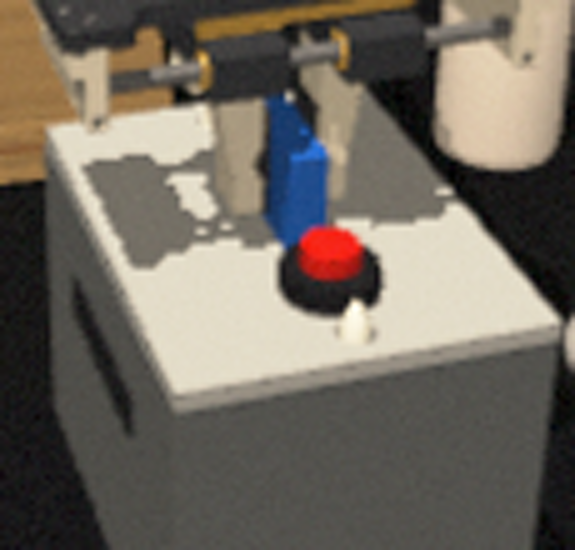

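View pics/z16.png

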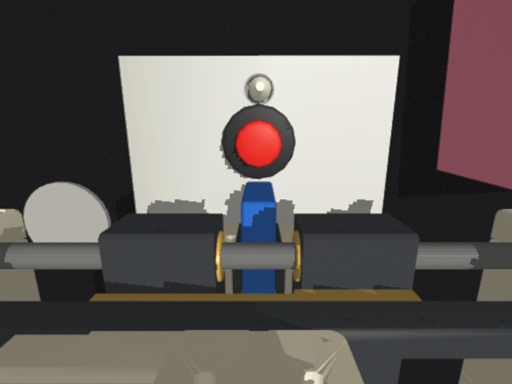

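```bash
python3 -m handwheel '[0,0,0,0,0,0,0, 3,0,0,0,0,0,0, 5,0,0,0,0,0,0, 5,0,0,0,0,0,0, 5,0,0,0,0,0,0]';python3 where.py; python3 -m handwheel '[5,0,0,1,0,0,0, 5,0,0,3,0,0,0, 5,0,0,4,0,0,0, 0,0,0,1,0,0,0, 0,0,0,0,0,0,0]' 20;python3 where.py;  python3 - <<'E'
from workcell import capture
import cv2,pickle
I={}
for n in["side","wrist"]:
    p=capture(n);I[n]=cv2.cvtColor(p["pixels"],cv2.COLOR_RGB2BGR);pickle.dump(p,open(f"pics/i_{n}.pkl","wb"))
cv2.imwrite("pics/z17.png",cv2.resize(I["side"][170:280,230:345],None,fx=5,fy=5,interpolation=cv2.INTER_CUBIC))
cv2.imwrite("pics/z18.png",I["wrist"])
E
```

```text
time: 12.05
ee_pos: [0.5798, -0.1735, 0.1853]
tool_rot: [-0.466, 0.469, 0.533, -0.528]
force: [-0.0, 0.2, -0.3]
opening: 0.0479
t 12.05 pos [ 0.5798 -0.1735  0.1853] F [-0.   0.2 -0.3] M [-0.02  0.13 -0.01] open 0.0479 j [ 0.03  0.29 -0.24 -0.   -1.04  0.1 ]
time: 12.68
ee_pos: [0.5796, -0.1737, 0.2799]
tool_rot: [-0.466, 0.469, 0.533, -0.528]
force: [-0.2, 0.1, 0.6]
opening: 0.0357
t 12.68 pos [ 0.5796 -0.1737  0.2799] F [-0.2  0.1  0.6] M [ 0.03  0.14 -0.  ] open 0.0357 j [ 0.03  0.22 -0.1  -0.   -1.24  0.1 ]
```

View pics/z17.png

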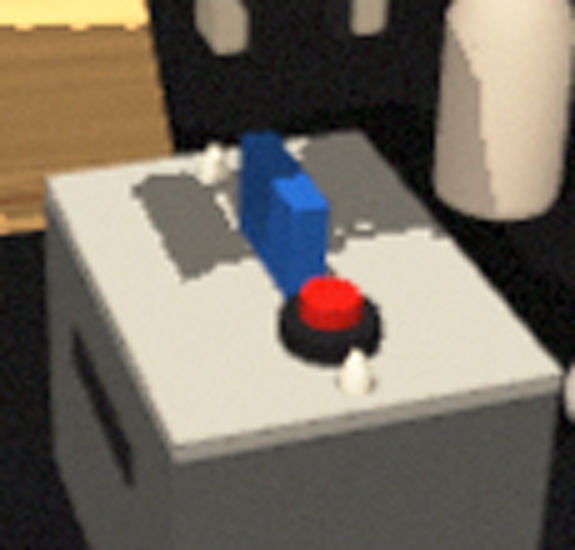

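View pics/z18.png

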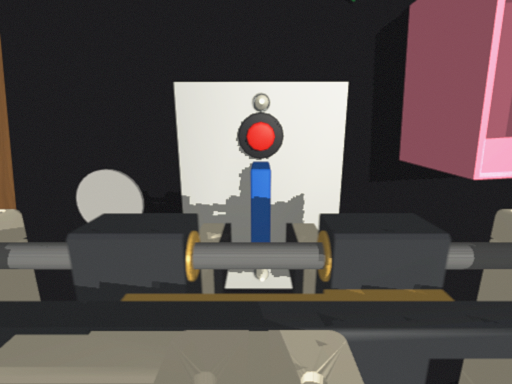

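```bash
python3 -m handwheel '[0,0.3,-2.7,0,0,0,0, 0,0.3,-2.8,0,0,0,0, 0,0,0,-2,0,0,0, 0,0,0,-2,0,0,0, 0,0,0,0,0,0,0]';python3 where.py;  python3 - <<'E'
from workcell import capture
import cv2,pickle
I={}
for n in["side","wrist"]:
    p=capture(n);I[n]=cv2.cvtColor(p["pixels"],cv2.COLOR_RGB2BGR);pickle.dump(p,open(f"pics/j_{n}.pkl","wb"))
cv2.imwrite("pics/z19.png",cv2.resize(I["side"][170:280,230:345],None,fx=5,fy=5,interpolation=cv2.INTER_CUBIC))
cv2.imwrite("pics/z20.png",I["wrist"])
E
```

```text
time: 13.4
ee_pos: [0.5827, -0.2298, 0.2312]
tool_rot: [-0.47, 0.466, 0.53, -0.53]
force: [0.6, -0.3, 0.1]
opening: 0.0005
t 13.4 pos [ 0.5827 -0.2298  0.2312] F [ 0.6 -0.3  0.1] M [0.02 0.07 0.01] open 0.0005 j [-0.07  0.29 -0.12 -0.   -1.17  0.19]
```

View pics/z19.png

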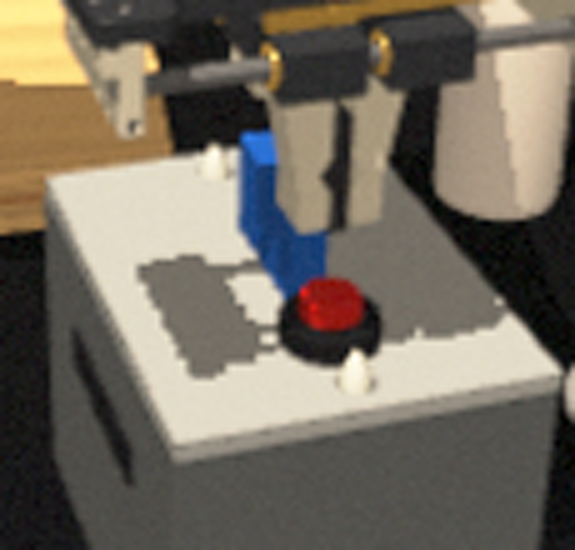

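View pics/z20.png

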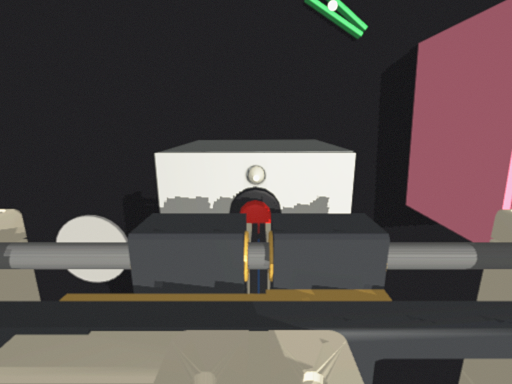

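```bash
python3 -m handwheel '[0,0.25,0.1,-1.2,0,0,0, 0,0,0,-1.2,0,0,0, 0,0,0,-0.2,0,0,0, 0,0,0,0,0,0,0]';python3 where.py;  python3 - <<'E'
from workcell import capture
import cv2,pickle
I={}
for n in["side","wrist"]:
    p=capture(n);I[n]=cv2.cvtColor(p["pixels"],cv2.COLOR_RGB2BGR)
cv2.imwrite("pics/z21.png",cv2.resize(I["side"][170:280,230:345],None,fx=5,fy=5,interpolation=cv2.INTER_CUBIC))
cv2.imwrite("pics/z22.png",I["wrist"])
E
```

```text
time: 14.0
ee_pos: [0.5873, -0.2286, 0.207]
tool_rot: [-0.467, 0.467, 0.532, -0.53]
force: [0.6, -0.0, 1.1]
opening: -0.0001
t 14.0 pos [ 0.5873 -0.2286  0.207 ] F [ 0.6 -0.   1.1] M [-0.02  0.14  0.01] open -0.0001 j [-0.06  0.31 -0.15 -0.   -1.11  0.19]
```

View pics/z21.png

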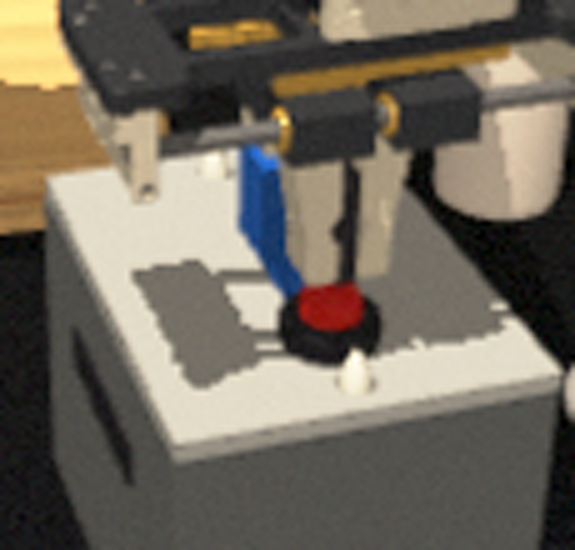

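View pics/z22.png

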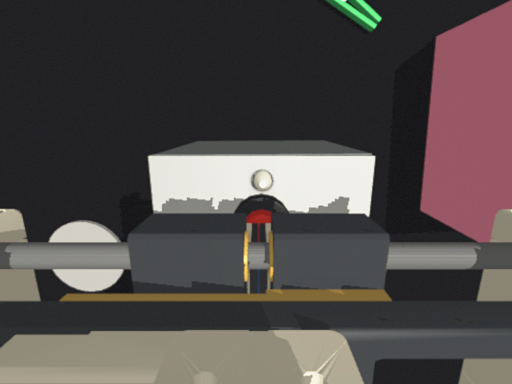

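```bash
python3 -m handwheel '[0,-0.1,0,-0.5,0,0,0, 0,0,0,-0.2,0,0,0]';python3 where.py; python3 -m handwheel '[0,0,0,-0.3,0,0,0]';python3 where.py
```

```text
time: 14.35
ee_pos: [0.5866, -0.2287, 0.2005]
tool_rot: [-0.467, 0.468, 0.532, -0.529]
force: [0.2, 0.0, -0.2]
opening: 0.0004
t 14.35 pos [ 0.5866 -0.2287  0.2005] F [ 0.2  0.  -0.2] M [0.02 0.14 0.02] open 0.0004 j [-0.06  0.31 -0.16 -0.   -1.1   0.19]
time: 14.48
ee_pos: [0.5868, -0.2287, 0.1977]
tool_rot: [-0.467, 0.468, 0.532, -0.529]
force: [0.4, 0.3, 2.6]
opening: 0.0005
t 14.47 pos [ 0.5868 -0.2287  0.1977] F [0.4 0.3 2.6] M [ 0.11  0.14 -0.02] open 0.0005 j [-0.06  0.32 -0.16 -0.   -1.09  0.19]
```

```bash
python3 -m handwheel '[0,0,0,-0.3,0,0,0]';python3 where.py; python3 -m handwheel '[0,0,0,-0.25,0,0,0]';python3 where.py
```

```text
time: 14.6
ee_pos: [0.5868, -0.2288, 0.1949]
tool_rot: [-0.467, 0.468, 0.532, -0.529]
force: [-3.1, 1.2, 3.1]
opening: 0.0007
t 14.6 pos [ 0.5868 -0.2288  0.1949] F [-3.1  1.2  3.1] M [ 0.46  0.69 -0.  ] open 0.0007 j [-0.06  0.32 -0.17 -0.   -1.08  0.19]
time: 14.72
ee_pos: [0.5869, -0.2288, 0.1931]
tool_rot: [-0.466, 0.468, 0.532, -0.529]
force: [-6.4, 5.1, 17.9]
opening: 0.0006
t 14.72 pos [ 0.5869 -0.2288  0.1931] F [-6.4  5.1 17.9] M [ 1.93  2.4  -0.02] open 0.0006 j [-0.06  0.32 -0.17 -0.   -1.08  0.19]
```

```bash
python3 -m handwheel '[0,0,0,-0.12,0,0,0]';python3 where.py; python3 - <<'E'
from workcell import capture
import cv2
p=capture("side");I=cv2.cvtColor(p["pixels"],cv2.COLOR_RGB2BGR)
cv2.imwrite("pics/z23.png",cv2.resize(I[170:280,230:345],None,fx=5,fy=5,interpolation=cv2.INTER_CUBIC))
E
python3 where.py
```

```text
time: 14.85
ee_pos: [0.5869, -0.2288, 0.1932]
tool_rot: [-0.466, 0.468, 0.532, -0.529]
force: [-4.9, 4.3, 13.1]
opening: 0.0004
t 14.85 pos [ 0.5869 -0.2288  0.1932] F [-4.9  4.3 13.1] M [1.56 2.04 0.  ] open 0.0004 j [-0.06  0.32 -0.17 -0.   -1.08  0.19]
t 14.9 pos [ 0.5868 -0.2288  0.1933] F [-4.1  3.7 10.9] M [1.23 1.68 0.  ] open 0.0004 j [-0.06  0.32 -0.17 -0.   -1.08  0.19]
```

View pics/z23.png

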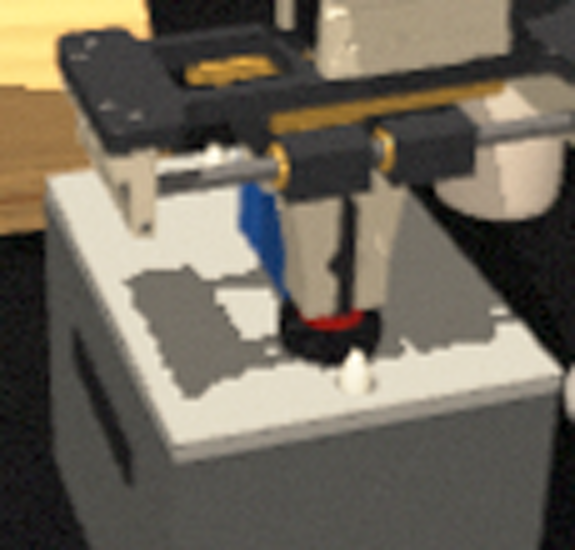

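```bash
python3 -m handwheel '[0,0,0,-0.3,0,0,0]';python3 where.py;python3 -m handwheel '[0,0,0,0.6,0,0,0, 0,0,0,1.5,0,0,0, 0,0,0,4,0,0,0, 0,0,0,5,0,0,0, 0,0,0,0,0,0,0]'; python3 -m handwheel '[0,-4,2,4,0,0,0, 0,-4,4,2,0,0,0, 0,-2,5,0,0,0,0, 0,0,5,0,0,0,0, 0,0,0,0,0,0,0]'; python3 where.py; python3 - <<'E'
from workcell import capture
import cv2
p=capture("side");I=cv2.cvtColor(p["pixels"],cv2.COLOR_RGB2BGR)
cv2.imwrite("pics/z24.png",cv2.resize(I[170:280,230:345],None,fx=5,fy=5,interpolation=cv2.INTER_CUBIC))
cv2.imwrite("pics/z25.png",I)
p=capture("top");I=cv2.cvtColor(p["pixels"],cv2.COLOR_RGB2BGR)
cv2.imwrite("pics/z26.png",I)
E
```

```text
time: 15.02
ee_pos: [0.5869, -0.2288, 0.1929]
tool_rot: [-0.465, 0.469, 0.533, -0.53]
force: [-8.3, 7.5, 26.4]
opening: 0.0001
t 15.03 pos [ 0.5869 -0.2288  0.1929] F [-8.3  7.5 26.4] M [2.65 3.6  0.05] open 0.0001 j [-0.06  0.32 -0.17 -0.   -1.07  0.19]
time: 15.65
ee_pos: [0.5866, -0.229, 0.3089]
tool_rot: [-0.465, 0.469, 0.533, -0.53]
force: [-0.4, -0.1, -1.6]
opening: 0.0004
time: 16.27
ee_pos: [0.4834, -0.0655, 0.368]
tool_rot: [-0.467, 0.468, 0.532, -0.529]
force: [0.1, 0.3, -0.6]
opening: 0.0007
t 16.27 pos [ 0.4834 -0.0655  0.368 ] F [ 0.1  0.3 -0.6] M [-0.06  0.15  0.01] open 0.0007 j [ 0.27 -0.02 -0.18 -0.   -1.41 -0.14]
```

View pics/z24.png

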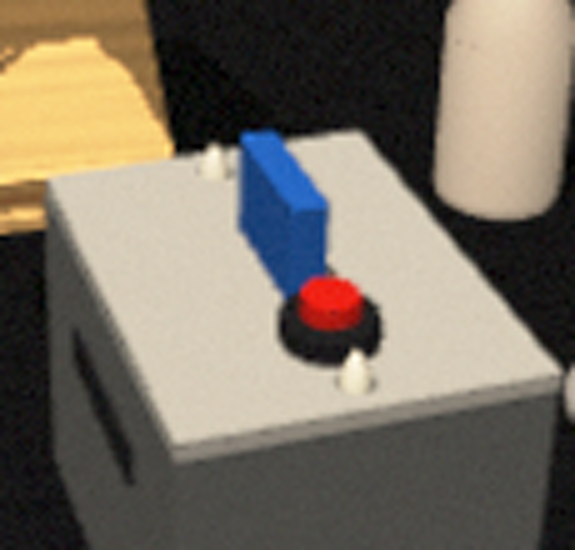

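View pics/z25.png

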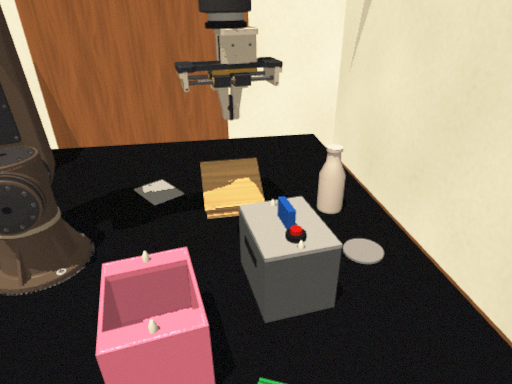

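View pics/z26.png

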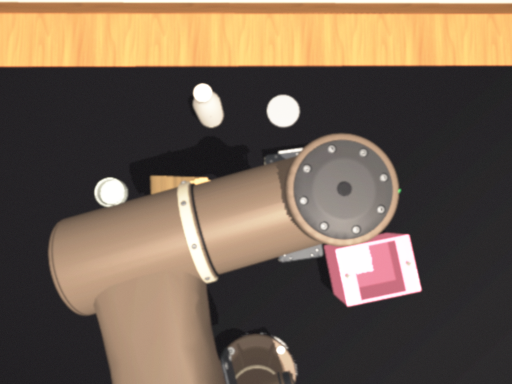

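The side view shows both studs up through the holes, at (213,160) and (355,370) in the enlargement. The cover is flush on the bin and the red button is back up. The bottle, tin and clear lid look unmoved. The arm is clear, so I am handing the job in.

```bash
python3 -c "
from workcell import workorder;print(workorder.close_job())"
```

```text
the job is handed in; nothing more can be done
None
```

The cover is back on the grey bin, and I handed the job in at about 16 s. I took the cover by its fin on the slope, levelled it and turned it so the button end faces the robot's right. I lowered it over both studs onto the rim, let go, pressed the button and backed the arm away.

- **Seating:** the last side picture shows both studs up through the holes and the cover flush on the rim. There was almost no sideways force on the way down. At the rim, contact reached about 13 N, slightly lopsided because the cover was roughly 0.2° off level in the grip.
- **Button:** the fingertips pushed it from 30 mm to 24 mm above the cover's underside, which is its full 6 mm travel. The force then rose to about 26 N, so it was at its stop. It is up again in the last picture.
- **Other things:** the bottle, tin and clear lid look unmoved. The arm hid the peg's spot in the last top picture, but the gripper never went near it.
- **Disagreement:** the side and top cameras put the bin about 2 mm off from what the wrist camera showed. I followed the wrist view of the stud in the hole, and the cover went on cleanly.

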